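# Take a cell off test and hold it on its side over the tray

## Robot

A 6-joint arm with a two-finger parallel gripper is mounted at the origin on a cart in front of the work surface, level with it; the furniture and walls round the work are solid. World frame = base frame: x ahead of the robot, y to its left, z up, the work surface at z = 0. Lengths are in m, angles in rad, forces in N, time in s.
With the tool pointing down it reaches from about 0.25 to 0.775 m from the base axis. Payload 4 kg.
Tool frame: the origin (TCP) lies at the centre of the arm's flange, where the gripper is bolted on; the fingertips stand 199 mm ahead of it and the grasp point (between the pads) lies 180 mm ahead of it (robot.tcp_to_tips is the z of the fingertips in the tool frame, in m); z points along the fingers, y is the line along which they close (so a half turn about z gives the same grasp; the last joint's range is limited). The gripper opens to 94 mm and grips with 3 to 60 N. Pads are 16 mm wide; open, the fingers measure 119 mm over their backs; the gripper's body (75 mm by 177 mm) begins 78 mm behind the grasp point.
Start: joints at [1.151, 0.087, 1.371, -0, 1.684, -0.103], TCP at [0.171, 0.523, 0.405] pointing down, gripper open.
Joint ranges: [-3.1, 3.1], [-0.76, 2.03], [0.27, 2.55], [-1.08, 4.22], [0.17, 2.65], [-2.57, 2.57]. Speed limits (rad/s): [2.79, 2.79, 3.14, 3.14, 3.14, 3.14].

## Interface

Orientations are given as [roll, pitch, yaw] about the fixed x, y, z axes, in that order (R = Rz(yaw) Ry(pitch) Rx(roll)).
In Python, from bench import robot gives the robot as it stands.
- The arm moves only by the tool play_rows, never from a script. Its arguments are lists of equal length, an entry for each row: "translation": the shift along the tool's x, y, z scaled (see below), a list of three; "twist": the turn, a rotation vector about the tool's x, y, z scaled (see below), a list of three; "gripper": the opening, from -1 (shut) to 1 (fully open). A call has 1 to 8 rows; each row shifts and turns the commanded pose from where the row before left it, along the tool's axes as they then stand; what a row does not reach is not made up. The controller multiplies each number of a shift by 0.04 m and each number of a turn by 0.1 rad. A row lasts 1/10 s, in which the tool goes at most 50 mm and 8.59 degrees, less where a joint would pass 70% of its speed; a pose out of reach is approached as far as the arm can. A call with a number of a shift or a turn outside -1 to 1 is refused whole. A call with a gripper value outside its range is refused whole. The fingers move at their own pace and stop on an object; the grip force is fixed at half the most. Time passes only in rows, so rows that do not move let the fingers close. It gives the time, the measured TCP pose, the force, the opening and the grip force at its end, in the units of the state.
- robot.get_obs(): the state, without advancing time (a new reading comes with each control period).
- robot.snapshot(name): name is "side" or "top" or "wrist"; returns the picture (384x512x3 uint8, red, green, blue); there is no depth.
- robot.camera_model(name): a dict with "camera_matrix" (3x3 intrinsics, pixels), "rvec" (rotation vector, rad) and "tvec" (3), from world to camera coordinates, as OpenCV has them. Camera axes: x right, y down, z forward; pixel columns grow to the right and rows downward; lengths in m; the calibration is good to about 2 mm. A picture is of the moment at which its call begins: read the wrist's pose just before it. camera_model takes no time and is no camera call; for the wrist camera it gives the pose at the moment of the call.
- robot.close_job(): hands the job in; it is judged then, once.
Trained networks look in the newest picture that a camera, given by its name, has taken for a name from the list of things; names that differ only in an ending like _2 or _b are one class to them, and where a whole thing is asked for, a point or a joint stands for the part that bears it (a point fixed in the world has none). Each returns a list of dicts, best first, with "score" (0 to 1); they miss things now and then, are a little off and sometimes report something else, mostly with a low value. They report only what shows in the picture. A call takes as long as a camera call. They do not tell look-alikes from the thing itself.
- robot.recognise(name, camera): "centre" ([x, y, z] in m, in world coordinates, good to about 4 mm: the middle of the surface that is visible of it).
- robot.spot_point(name, camera): "centre" ([x, y, z] in m, in world coordinates, good to about 4 mm: a listed point, or the origin of a listed thing).
The state is a dict: "time": time; "joint_positions": joint angles; "qvel": joint speeds; "joint_torque": joint torques, N m; "tool_pos": TCP position; "ee_rot": TCP orientation; "wrist_force": force on the tool from outside, world axes, zero at the start; "wrist_torque": the same for the moment, N m; "width": finger opening in m; "finger_force": force on a finger pad.
Only numpy, scipy, OpenCV 4.12 (cv2) and the standard library are available. Lean on these libraries where they do the work, as an engineer would, in place of code of your own. Each camera call takes 0.05 s, during which the arm holds its last target. There are 200 camera calls.

## Task

One of the two cell test fixtures has its contact lever down on a cell: swing that lever up, well past the cell and nearly upright or beyond, so that the cell is free, then draw that cell straight up out of its cup. Turn it on its side and hold it lying level over the inside of the white tray, well above it (the cell at least 15 cm over the worktop), so that its end seals can be looked at and anything that comes off falls into the tray; finish while still holding it there, with the lever left up. Leave the other fixture with its cell, the tray and everything else as they are.

Things in the scene. Friction and masses are not known exactly. Their poses are not given: they have to be found in the camera images.
- fixture_live: Fixed test fixture in use (its lever is down at the start): metal plate, top 13 mm up, from x -45 to 145, y -38 to 38 mm; black cup in front; grey head 92 mm behind it (34 deep, 44 wide, 98 high); two posts at the rear (x 127, 40 high). Origin: on the worktop under the cup's axis; x from cup to head (roughly away from the robot), y left, z up.
- cup_live (a point): Centre of the mouth of that fixture's cup, 27 mm above the worktop. The bore is 29 mm wide and 12 mm deep; the cup is 37 mm wide outside (42 mm at its foot).
- lever_live (a joint): Angle of its contact lever (rad): 0 = down and level, a sprung probe pressing on the cell with about 1.5 N; grows as the lever swings up and back off the cell, about the fixture's y axis; 1.57 = upright, 1.9 = end stop. The pivot is stiff (about 3 N at the grip); the lever stays where it is left. The probe stands 26 mm out of its underside, 92 mm from the pivot.
- lever_live_grip (a point): Black cross grip at the lever's free end, its centre: a round bar 16 mm thick, 26 mm long, along the fixture's y axis, 130 mm from the pivot; when down, 86 mm above the worktop and 38 mm in front of the cup's axis. The lever's bar (16 wide, 9 thick) runs from it to the pivot. Pinched by its two ends it can turn between the fingers.
- lever_live_hinge (a point): That lever's pivot, 92 mm behind the cup's axis and 86 mm above the worktop.
- cell_live_mid (a point): Centre of the cell in that fixture: upright C-size cell, 26 mm in diameter, 48 mm tall, about 62 g, yellow and black sleeve, metal ends. z along its axis, up at the start. Standing in the cup its underside is 15 mm, its centre 39 mm and its top 63 mm above the worktop; 36 mm of it stand out of the cup.
- white_tray: Loose white enamelled tray, open at the top, 302 x 138 mm over its rim and 58 mm high; inside 270 x 106 mm. Origin: centre of its underside; x across it (short), y along it (long), z up.
- fixture_idle: The other fixture, the same in every way, whose lever is already up (its tip reaches about 0.22 m above the worktop) and whose cell waits. Leave alone. Frame as for the first.
- lever_idle (a joint): Angle of the other fixture's lever (rad), up at the start.
- cell_idle_mid (a point): Centre of the cell in the other fixture (same kind of cell, same height). Leave it there.
- spare_cell: A third such cell, standing on the worktop. Origin: centre of its underside. Leave it.
- hex_key: Hex key lying on the worktop, 92 x 22 x 5 mm. Leave it.
- caliper: Digital caliper lying on the worktop, 232 x 66 x 15 mm. Leave it.
- screws_dish: Small round steel dish with screws, 71 mm wide, 17 mm high. Leave it.
- tape_roll: Roll of tape lying flat, 78 mm wide, 18 mm high. Leave it.
- screwdriver: Screwdriver lying on the worktop, 193 x 26 x 26 mm. Leave it.
- clip: Small clip housing, 31 x 17 x 16 mm. Leave it.
- cell_live: The same cell; origin at the centre of its underside, z along its axis.
Mind the look-alikes: they are no part of the job. What is shaped like the fixture_live but pink is not meant.

How it is judged:
By the outcome, as a careful person would: the job done as asked, in the order asked, and still so for the second after the job is handed in, while the arm keeps its last pose, push and grip.
It also fails if it takes over 64 s, if anything falls off the work surface, if the arm or the gripper's body presses on something with over 40 N, if the wrist force passes 120 N, or if a joint passes its speed limit or range.

## Working session

There is one attempt and no reset: what is moved stays moved. The work goes in short steps, Python scripts to look and compute and a tool call to move; the robot and the scene stay as the last step left them, time stands still between calls to the robot, and variables do not carry over. Pictures are saved under pics/ and viewed, at most 10 in all, crops included, and the job is handed in when it is done.

Besides the shell and the picture viewer there is one more tool, called after "Request:" by a JSON object that holds its "method" and its "body". play_rows: Moves the arm, as the interface text tells. Its arguments: {"type":"object","properties":{"translation":{"type":"array","items":{"type":"array","items":{"type":"number","minimum":-1,"maximum":1}}},"twist":{"type":"array","items":{"type":"array","items":{"type":"number","minimum":-1,"maximum":1}}},"gripper":{"type":"array","items":{"type":"number"}}},"required":["translation","twist","gripper"]}

```bash
mkdir -p pics; ls; python3 - <<'E'
from bench import robot
import cv2,numpy as np
o=robot.get_obs();print(o)
ims=[]
for c in("side","top","wrist"):
    im=robot.snapshot(c);cv2.imwrite(f"pics/{c}0.png",im[:,:,::-1]);ims.append(im)
    for n in("lever_live_grip","lever_live_hinge","cup_live","fixture_live","cell_live_mid","white_tray"):
        try:print(c,n,[(np.round(d["centre"],3).tolist(),round(d["score"],2)) for d in robot.spot_point(n,c)[:4]])
        except Exception as e:print(c,n,e)
cv2.imwrite("pics/m0.png",cv2.resize(np.vstack([np.hstack(ims[:2]),np.hstack([ims[2],ims[2]*0])]),(800,600))[:,:,::-1])
E
```

```text
pics
{'time': 0.0, 'joint_positions': array([ 1.15089503e+00,  8.79566854e-02,  1.37223137e+00, -1.76169289e-05,
        1.68355631e+00, -1.03098586e-01]), 'qvel': array([-0.00056471,  0.00091684, -0.00083092, -0.00141342,  0.00165709,
        0.00049389]), 'joint_torque': array([-3.69120244e-04, -3.40168476e+01, -3.02433479e+01,  7.16285803e-02,
        3.30072746e-02, -1.50052288e-04]), 'tool_pos': array([0.17130566, 0.52253386, 0.40351438]), 'ee_rot': array([-3.13945057e+00, -2.04029122e-04,  2.82478776e+00]), 'wrist_force': array([-0.06893777,  0.86201114, -1.12229407]), 'wrist_torque': array([ 0.0260679 ,  0.0257395 , -0.05288765]), 'finger_force': 0.0, 'width': 0.09429349207235603}
side lever_live_grip [([0.438, -0.01, 0.086], 0.7)]
side lever_live_hinge [([0.458, -0.496, 0.084], 0.93), ([0.56, -0.02, 0.083], 0.69), ([0.47, -0.018, 0.018], 0.38)]
side cup_live [([0.37, -0.507, 0.023], 0.81), ([0.473, -0.016, 0.029], 0.73)]
side fixture_live [([0.367, -0.507, -0.003], 0.88), ([0.475, -0.018, 0.002], 0.7), ([0.474, -0.019, 0.029], 0.18)]
side cell_live_mid [([0.469, -0.02, 0.035], 0.62)]
side white_tray [([0.551, -0.296, -0.0], 0.84)]
top lever_live_grip [([0.331, -0.511, 0.079], 0.74), ([0.435, -0.011, 0.084], 0.48), ([0.515, 0.238, 0.038], 0.29)]
top lever_live_hinge [([0.565, -0.023, 0.086], 0.64), ([0.46, -0.493, 0.082], 0.49)]
top cup_live [([0.366, -0.507, 0.025], 0.76), ([0.47, -0.019, 0.028], 0.7)]
top fixture_live [([0.472, -0.013, -0.001], 0.95), ([0.368, -0.509, -0.006], 0.84), ([0.534, 0.382, 0.003], 0.73), ([0.362, -0.196, -0.001], 0.38)]
top cell_live_mid []
top white_tray [([0.551, -0.296, -0.001], 0.9)]
wrist lever_live_grip []
wrist lever_live_hinge []
wrist cup_live []
wrist fixture_live []
wrist cell_live_mid []
wrist white_tray []
```

```bash
python3 -c "
from bench import robot
for c in('side','top','wrist'):print(robot.camera_model(c))"
```

```text
{'camera_matrix': array([[380.66432502,   0.        , 250.28380589],
       [  0.        , 380.66432502, 190.54325839],
       [  0.        ,   0.        ,   1.        ]]), 'rvec': array([ 2.29985961, -0.11466903,  0.04846932]), 'tvec': array([-0.51700696,  0.07006043,  1.26562664])}
{'camera_matrix': array([[399.52410089,   0.        , 251.6831055 ],
       [  0.        , 399.52410089, 191.70580744],
       [  0.        ,   0.        ,   1.        ]]), 'rvec': array([ 2.18210147, -2.19468921,  0.07343336]), 'tvec': array([-0.04264244,  0.53756227,  1.51670974])}
{'camera_matrix': array([[299.53145995,   0.        , 258.66537413],
       [  0.        , 299.53145995, 185.68459752],
       [  0.        ,   0.        ,   1.        ]]), 'rvec': array([-2.36993579, -1.71622509, -0.22013871]), 'tvec': array([-0.55030032, -0.02767578,  0.39009506])}
```

View pics/m0.png

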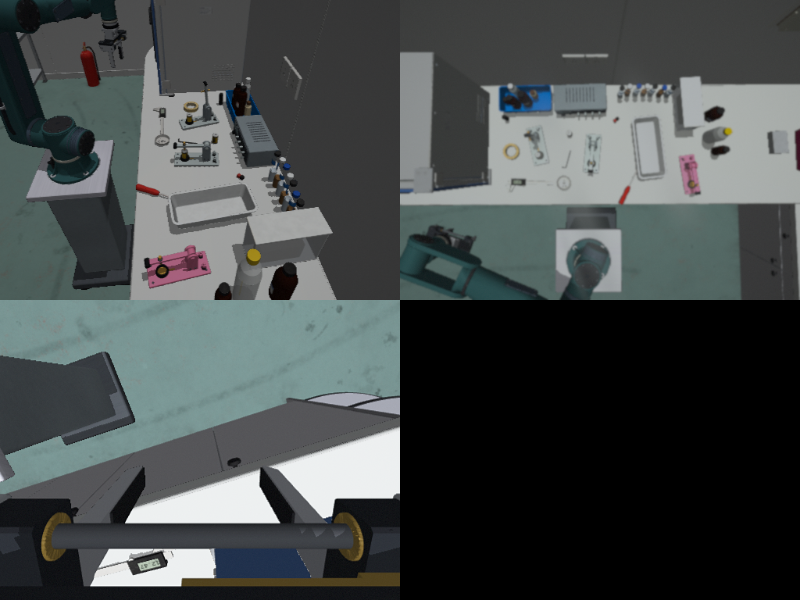

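```bash
python3 - <<'E'
import cv2,numpy as np
s=cv2.imread("pics/side0.png");t=cv2.imread("pics/top0.png")
a=cv2.resize(s[85:225,190:320],(400,431),interpolation=3);b=cv2.resize(t[150:235,150:265],(400,296),interpolation=3)
m=np.zeros((431,800,3),np.uint8);m[:,:400]=a;m[:296,400:]=b
cv2.imwrite("pics/crop1.png",m)
E
```

```text
(no output)
```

View pics/crop1.png

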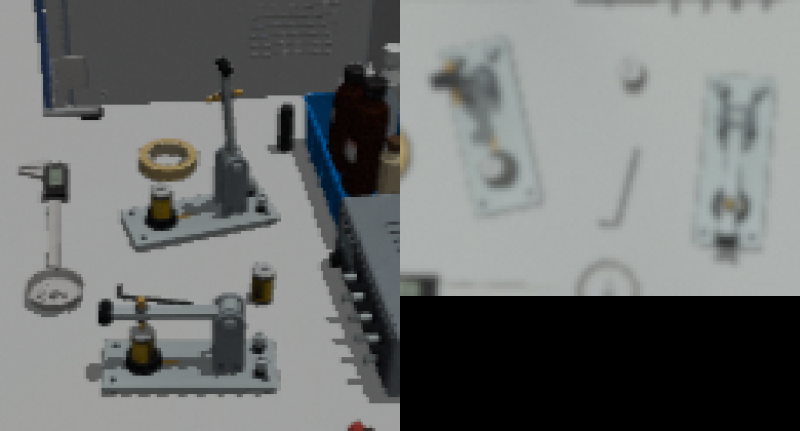

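Three fixture-shaped things: lever down with a cell (side 235,195; top 241,190), lever up (side 245,145) = idle, pink (side 225,340) = look-alike. The first is the live one: origin about (0.472,-0.017), yaw about -0.085.

Request:
{"method": "play_rows", "body": {"translation": [[0,0,-0.4],[0,0,-0.4],[0,0,-0.4]], "twist": [[0,0,-0.77],[0,0,-0.77],[0,0,-0.78]], "gripper": [1,1,1]}}

```text
time: 1.35
tool_pos: [0.1713, 0.5226, 0.4531]
ee_rot: [-3.141, -0.0, 3.06]
wrist_force: [-0.7, 0.4, -0.5]
width: 0.0939
finger_force: 0.0
```

```bash
cat > h.py <<'E'
from bench import robot
import numpy as np
from scipy.spatial.transform import Rotation as R
np.set_printoptions(precision=3,suppress=True)
def go(grasp=None,tcp=None,rpy=None):
    "units of total shift (present tool axes) and total twist to bring grasp point/tcp there"
    o=robot.get_obs();r=R.from_euler('xyz',o['ee_rot']);p=o['tool_pos']
    r2=R.from_euler('xyz',rpy) if rpy is not None else r
    if grasp is not None: tcp=np.array(grasp)-r.apply([0,0,.18])
    print('t',o['time'],'tcp',p,'rpy',o['ee_rot'],'q',o['joint_positions'],'w',o['width'],o['finger_force'],'F',o['wrist_force'])
    if tcp is not None: print('shift units',r.inv().apply(np.array(tcp)-p)/.04)
    print('twist units',(r.inv()*r2).as_rotvec()/.1)
E
python3 -c "
from h import *
go(grasp=[.43,-.0105,.25],rpy=[np.pi,0,3.057])"
```

```text
t 1.35 tcp [0.171 0.523 0.453] rpy [-3.141 -0.     3.06 ] q [ 1.151  0.083  1.28   0.     1.779 -0.338] w 0.09387593718897222 0.0 F [-0.658  0.448 -0.468]
shift units [ -7.532 -12.755   0.581]
twist units [-0.003 -0.001  0.03 ]
```

Request:
{"method": "play_rows", "body": {"translation": [[-0.47,-0.8,0],[-0.47,-0.8,0],[-0.47,-0.8,0],[-0.47,-0.8,0],[-0.47,-0.8,0],[-0.47,-0.8,0],[-0.47,-0.8,0],[-0.47,-0.8,0]], "twist": [[0,0,0],[0,0,0],[0,0,0],[0,0,0],[0,0,0],[0,0,0],[0,0,0],[0,0,0]], "gripper": [1,1,1,1,1,1,1,1]}}

```text
time: 2.15
tool_pos: [0.2997, 0.2534, 0.4529]
ee_rot: [3.141, 0.001, 3.057]
wrist_force: [0.2, 0.0, 0.4]
width: 0.0937
finger_force: 0.0
```

Request:
{"method": "play_rows", "body": {"translation": [[-0.47,-0.8,0],[-0.47,-0.8,0],[-0.47,-0.8,0],[-0.47,-0.8,0],[-0.47,-0.8,0],[-0.47,-0.8,0],[-0.47,-0.8,0],[-0.47,-0.8,0]], "twist": [[0,0,0],[0,0,0],[0,0,0],[0,0,0],[0,0,0],[0,0,0],[0,0,0],[0,0,0]], "gripper": [0,0,0,0,0,0,0,0]}}

```text
time: 2.95
tool_pos: [0.428, -0.0146, 0.4529]
ee_rot: [3.141, 0.001, 3.056]
wrist_force: [0.4, 0.8, -0.6]
width: 0.0471
finger_force: 0.0
```

```bash
python3 - <<'E'
from h import *
import cv2
go(grasp=[.4365,-.0105,.25],rpy=[np.pi,0,3.057])
for c in("wrist","side"):
    im=robot.snapshot(c)
    if c=="wrist":cv2.imwrite("pics/w1.png",im[:,:,::-1])
    for n in("lever_live_grip","lever_live_hinge","cup_live","fixture_live","cell_live_mid"):
        print(c,n,[(np.round(d["centre"],3).tolist(),round(d["score"],2)) for d in robot.spot_point(n,c)[:4]])
E
```

```text
t 2.95 tcp [ 0.428 -0.015  0.453] rpy [3.141 0.001 3.056] q [-0.167 -0.191  1.542  0.     1.79  -1.652] w 0.047051279963302675 0.0 F [ 0.446  0.805 -0.612]
shift units [-0.2    0.118  0.573]
twist units [ 0.002  0.009 -0.005]
wrist lever_live_grip [([0.514, 0.242, 0.037], 0.21)]
wrist lever_live_hinge [([0.564, -0.024, 0.084], 0.75), ([0.47, -0.015, 0.023], 0.48)]
wrist cup_live [([0.471, -0.019, 0.026], 0.82)]
wrist fixture_live [([0.474, -0.012, -0.005], 0.75)]
wrist cell_live_mid [([0.564, -0.024, 0.085], 0.7), ([0.472, -0.016, 0.042], 0.58)]
side lever_live_grip [([0.438, -0.01, 0.086], 0.82), ([0.328, -0.514, 0.086], 0.58)]
side lever_live_hinge [([0.454, -0.495, 0.082], 0.78), ([0.517, 0.234, 0.039], 0.16)]
side cup_live [([0.369, -0.505, 0.025], 0.91), ([0.472, -0.016, 0.029], 0.81)]
side fixture_live [([0.473, -0.021, 0.0], 0.96), ([0.369, -0.506, 0.001], 0.74)]
side cell_live_mid [([0.469, -0.022, 0.034], 0.67)]
```

View pics/w1.png

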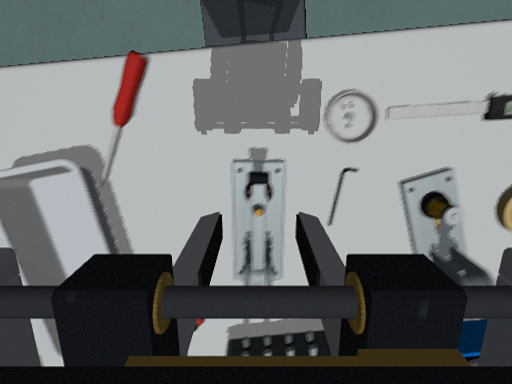

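```bash
cat >> h.py <<'E'
import cv2
def ray(cam,uv,z):
    m=robot.camera_model(cam);Rm=cv2.Rodrigues(m['rvec'])[0];c=-Rm.T@m['tvec'].ravel()
    d=Rm.T@np.linalg.solve(m['camera_matrix'],[*uv,1]);return c+d*(z-c[2])/d[2]
E
python3 -c "
from h import *
print(ray('wrist',(258,182),.09),ray('wrist',(233,160),.013),ray('wrist',(285,160),.013),ray('wrist',(235,279),.013))
go(grasp=[.436,-.0115,.084],rpy=[np.pi,0,3.057])"
```

```text
[ 0.441 -0.014  0.09 ] [ 0.425 -0.049  0.013] [0.431 0.025 0.013] [ 0.614 -0.066  0.013]
t 3.55 tcp [ 0.427 -0.012  0.453] rpy [3.141 0.001 3.058] q [-0.162 -0.193  1.543  0.     1.791 -1.649] w 0.047000234638014914 0.0 F [ 0.293 -0.195 -0.943]
shift units [-0.206  0.037  4.722]
twist units [0.001 0.006 0.013]
```

Request:
{"method": "play_rows", "body": {"translation": [[-0.22,0.01,0.7],[0,0,1],[0,0,1],[0,0,1],[0,0,0.7],[0,0,0.3],[0,0,0],[0,0,0]], "twist": [[0,0,0],[0,0,0],[0,0,0],[0,0,0],[0,0,0],[0,0,0],[0,0,0],[0,0,0]], "gripper": [0,0,0,0,0,0,0,-1]}}

```text
time: 4.35
tool_pos: [0.4371, -0.0133, 0.2661]
ee_rot: [-3.142, 0.002, 3.057]
wrist_force: [-0.3, -1.8, 0.7]
width: 0.0418
finger_force: 0.0
```

Request:
{"method": "play_rows", "body": {"translation": [[0,0,0],[0,0,0],[0,0,0],[0,0,0],[0,0,0]], "twist": [[0,0,0],[0,0,0],[0,0,0],[0,0,0],[0,0,0]], "gripper": [-1,-1,-1,-1,-1]}}

```text
time: 4.85
tool_pos: [0.4372, -0.0133, 0.2664]
ee_rot: [3.141, 0.004, 3.057]
wrist_force: [1.3, 1.2, 5.8]
width: 0.0258
finger_force: 30.0
```

```bash
python3 -c "
from h import *
go()
p=robot.get_obs()['tool_pos']
r=.13;N=16
c=(0,0)
prev=(-r,0)
for k in range(1,N+1):
    a=1.72*k/N; q=(-r*np.cos(a),r*np.sin(a)); print(round(-(q[0]-prev[0])/.04,3),round(-(q[1]-prev[1])/.04,3)); prev=q
"
```

```text
t 4.85 tcp [ 0.437 -0.013  0.266] rpy [3.141 0.004 3.057] q [-0.16  -0.096  1.833  0.001  1.402 -1.647] w 0.025833708426898645 30.0042325258255 F [1.343 1.214 5.768]
twist units [0. 0. 0.]
-0.019 -0.349
-0.056 -0.345
-0.093 -0.337
-0.128 -0.325
-0.162 -0.309
-0.195 -0.29
-0.225 -0.267
-0.252 -0.242
-0.277 -0.213
-0.298 -0.182
-0.316 -0.149
-0.33 -0.115
-0.34 -0.079
-0.347 -0.042
-0.349 -0.004
-0.348 0.033
```

Request:
{"method": "play_rows", "body": {"translation": [[-0.02,0,-0.35],[-0.055,0,-0.345],[-0.09,0,-0.335],[-0.13,0,-0.325],[-0.16,0,-0.31],[-0.195,0,-0.29],[-0.225,0,-0.265],[-0.25,0,-0.24]], "twist": [[0,0,0],[0,0,0],[0,0,0],[0,0,0],[0,0,0],[0,0,0],[0,0,0],[0,0,0]], "gripper": [-1,-1,-1,-1,-1,-1,-1,-1]}}

```text
time: 5.65
tool_pos: [0.4808, -0.0171, 0.3631]
ee_rot: [-3.141, -0.006, 3.057]
wrist_force: [-2.9, 0.3, -3.2]
width: 0.026
finger_force: 30.0
```

Request:
{"method": "play_rows", "body": {"translation": [[-0.28,0,-0.215],[-0.3,0,-0.18],[-0.315,0,-0.15],[-0.33,0,-0.115],[-0.34,0,-0.08],[-0.345,0,-0.04],[-0.35,0,0],[-0.35,0,0.03]], "twist": [[0,0,0],[0,0,0],[0,0,0],[0,0,0],[0,0,0],[0,0,0],[0,0,0],[0,0,0]], "gripper": [-1,-1,-1,-1,-1,-1,-1,-1]}}

```text
time: 6.45
tool_pos: [0.5854, -0.0264, 0.3958]
ee_rot: [-3.14, -0.0, 3.056]
wrist_force: [-3.8, 0.1, 4.2]
width: 0.0244
finger_force: 30.0
```

```bash
python3 - <<'E'
from h import *
go()
im=robot.snapshot("side");cv2.imwrite("pics/s2.png",cv2.resize(im[85:225,170:330],(640,560),interpolation=3)[:,:,::-1])
E
```

```text
t 6.45 tcp [ 0.585 -0.026  0.396] rpy [-3.14  -0.     3.056] q [-0.141  0.169  1.297 -0.002  1.676 -1.627] w 0.024410885393759112 29.997223913669586 F [-3.824  0.093  4.208]
twist units [0. 0. 0.]
```

View pics/s2.png

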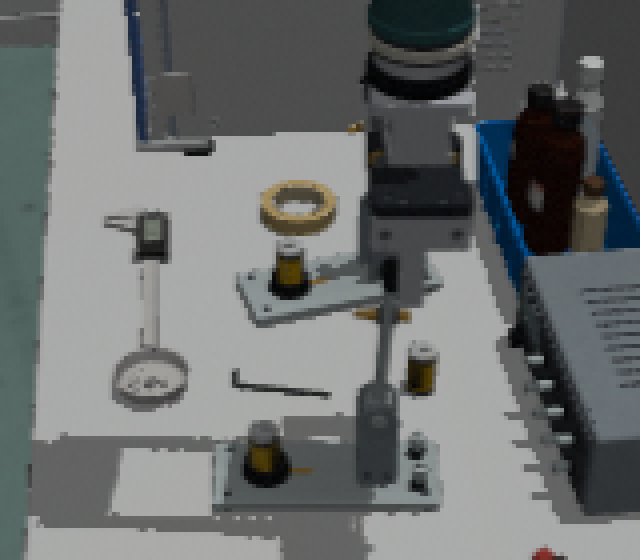

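Request:
{"method": "play_rows", "body": {"translation": [[0,0,0],[0,0,0],[0,0,0],[0,0,0],[0,0,-0.8],[0,0,-0.8],[0.4,0,-0.5],[1,0,0]], "twist": [[0,0,0],[0,0,0],[0,0,0],[0,0,0],[0,0,0],[0,0,0],[0,0,0],[0,0,0]], "gripper": [0,0,0,0,0,0,0,0]}}

```text
time: 7.3
tool_pos: [0.5304, -0.0215, 0.4798]
ee_rot: [-3.141, 0.006, 3.057]
wrist_force: [-0.6, 0.4, 1.0]
width: 0.0473
finger_force: 0.0
```

Request:
{"method": "play_rows", "body": {"translation": [[0.7,0,0],[0.7,0,0],[0,0,0]], "twist": [[0,0,0],[0,0,0],[0,0,0]], "gripper": [0,0,0]}}

```text
time: 7.6
tool_pos: [0.4711, -0.0161, 0.4782]
ee_rot: [-3.142, 0.001, 3.057]
wrist_force: [-0.3, 0.5, 0.7]
width: 0.047
finger_force: 0.0
```

```bash
python3 - <<'E'
from h import *
im=robot.snapshot("wrist");cv2.imwrite("pics/w3.png",im[:,:,::-1])
for n in("lever_live_grip","cup_live","cell_live_mid"):
    print(n,[(np.round(d["centre"],3).tolist(),round(d["score"],2)) for d in robot.spot_point(n,"wrist")[:4]])
go(grasp=[.473,-.0165,.051],rpy=[np.pi,0,3.057])
E
```

```text
lever_live_grip []
cup_live [([0.471, -0.017, 0.026], 0.55), ([0.364, 0.289, 0.004], 0.52)]
cell_live_mid [([0.47, -0.019, 0.039], 0.74)]
t 7.8 tcp [ 0.474 -0.017  0.477] rpy [3.142 0.    3.057] q [-0.155 -0.084  1.401  0.     1.825 -1.641] w 0.04713261055612694 0.0 F [-0.387 -0.458  0.275]
shift units [ 0.034 -0.001  6.148]
twist units [ 0.001  0.002 -0.002]
```

View pics/w3.png

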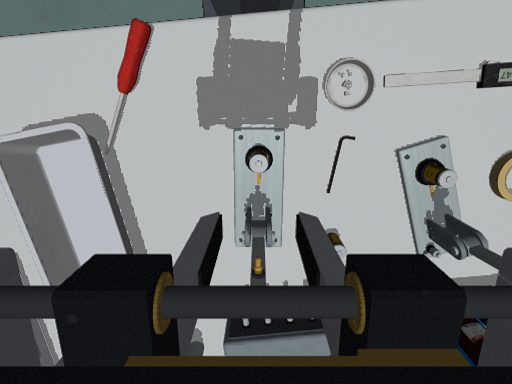

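Request:
{"method": "play_rows", "body": {"translation": [[0.03,0,0.8],[0,0,1],[0,0,1],[0,0,1],[0,0,1],[0,0,0.7],[0,0,0.4],[0,0,0.25]], "twist": [[0,0,0],[0,0,0],[0,0,0],[0,0,0],[0,0,0],[0,0,0],[0,0,0],[0,0,0]], "gripper": [0,0,0,0,0,0,0,0]}}

```text
time: 8.6
tool_pos: [0.4727, -0.0164, 0.2285]
ee_rot: [3.141, -0.004, 3.057]
wrist_force: [-0.2, 0.9, 0.4]
width: 0.0469
finger_force: 0.0
```

Request:
{"method": "play_rows", "body": {"translation": [[0,0,0],[0,0,0],[0,0,0],[0,0,0],[0,0,0],[0,0,0]], "twist": [[0,0,0],[0,0,0],[0,0,0],[0,0,0],[0,0,0],[0,0,0]], "gripper": [0,0,-1,-1,-1,-1]}}

```text
time: 9.2
tool_pos: [0.4728, -0.0164, 0.2319]
ee_rot: [3.142, 0.002, 3.057]
wrist_force: [-0.4, 0.0, 1.4]
width: 0.0249
finger_force: 30.0
```

```bash
python3 -c "
from h import *
go()"
```

```text
t 9.2 tcp [ 0.473 -0.016  0.232] rpy [3.142 0.002 3.057] q [-0.155  0.019  1.795  0.     1.326 -1.641] w 0.024851921512185064 30.000453113243566 F [-0.387  0.024  1.428]
twist units [0. 0. 0.]
```

Request:
{"method": "play_rows", "body": {"translation": [[0,0,-0.15],[0,0,-0.3],[0,0,-0.5],[0,0,-0.8],[0,0,-1],[0,0,-1],[0,0,-1],[0,0,-1]], "twist": [[0,0,0],[0,0,0],[0,0,0],[0,0,0],[0,0,0],[0,0,0],[0,0,0],[0,0,0]], "gripper": [-1,-1,-1,-1,-1,-1,-1,-1]}}

```text
time: 10.0
tool_pos: [0.4719, -0.0163, 0.4637]
ee_rot: [-3.142, 0.001, 3.057]
wrist_force: [0.7, 0.3, 0.4]
width: 0.025
finger_force: 30.0
```

```bash
python3 -c "
from h import *
go(grasp=[.551,-.296,.32])"
```

```text
t 10.0 tcp [ 0.472 -0.016  0.464] rpy [-3.142  0.001  3.057] q [-0.155 -0.091  1.433  0.     1.799 -1.641] w 0.024955771358784167 29.999904747091932 F [0.653 0.257 0.417]
shift units [-2.56  -6.799 -0.904]
twist units [0. 0. 0.]
```

Request:
{"method": "play_rows", "body": {"translation": [[-0.3,-0.8,-0.1],[-0.3,-0.8,-0.1],[-0.3,-0.8,-0.1],[-0.3,-0.8,-0.1],[-0.3,-0.8,-0.1],[-0.3,-0.8,-0.1],[-0.3,-0.8,-0.1],[-0.3,-0.8,-0.1]], "twist": [[0,0,0],[0,0,0],[0,0,0],[0,0,0],[0,0,0],[0,0,0],[0,0,0],[0,0,0]], "gripper": [-1,-1,-1,-1,-1,-1,-1,-1]}}

```text
time: 10.8
tool_pos: [0.5464, -0.2808, 0.4941]
ee_rot: [3.142, 0.0, 3.057]
wrist_force: [0.4, -0.7, -1.8]
width: 0.0253
finger_force: 30.0
```

Request:
{"method": "play_rows", "body": {"translation": [[0,0,0],[0,0,0],[0,0,0],[0,0,0]], "twist": [[0.8,0,0],[0.8,0,0],[0.8,0,0],[0,0,0]], "gripper": [-1,-1,-1,-1]}}

```text
time: 11.2
tool_pos: [0.5464, -0.2789, 0.4938]
ee_rot: [-2.902, 0.0, 3.057]
wrist_force: [-0.3, 0.5, -0.1]
width: 0.025
finger_force: 30.0
```

```bash
python3 - <<'E'
from h import *
go()
from scipy.optimize import least_squares
o=robot.get_obs()
# q, pos, rpy
D=[([1.15090,.08796,1.37223,0,1.68356,-.10310],[.1713,.5225,.4035],[-3.1394,0,2.8248]),
([1.151,.083,1.28,0,1.779,-.338],[.1713,.5226,.4531],[-3.141,0,3.06]),
([-.167,-.191,1.542,0,1.79,-1.652],[.428,-.0146,.4529],[3.141,.001,3.056]),
([-.160,-.096,1.833,.001,1.402,-1.647],[.4372,-.0133,.2664],[3.141,.004,3.057]),
([-.141,.169,1.297,-.002,1.676,-1.627],[.5854,-.0264,.3958],[-3.14,0,3.056]),
([-.155,.019,1.795,0,1.326,-1.641],[.4728,-.0164,.2319],[3.142,.002,3.057]),
([-.155,-.091,1.433,0,1.799,-1.641],[.4719,-.0163,.4637],[-3.142,.001,3.057]),
(o['joint_positions'],o['tool_pos'],o['ee_rot'])]
def fk(q,p,s4,s6):
    h,a0,L1,c,L2,b,dt,s,b2=p
    z=lambda a:R.from_rotvec([0,0,a]);y=lambda a:R.from_rotvec([0,a,0])
    r=z(q[0]);x=np.array([0,0,h])+r.apply([a0,b,0])
    r=r*y(q[1]);x=x+r.apply([0,0,L1])
    r=r*y(q[2]);x=x+r.apply([c,0,L2])
    r=r*z(s4*q[3])*y(q[4]);x=x+r.apply([s,b2,dt])
    r=r*z(s6*q[5]+np.pi/2*(-1))
    return x,r
for s4 in(1,-1):
  for s6 in(1,-1):
    def res(p):
        e=[]
        for q,x,a in D:
            X,r=fk(q,p,s4,s6);e+=list(X-x)+list(.3*(r.inv()*R.from_euler('xyz',a)).as_rotvec())
        return e
    f=least_squares(res,[.3,0,.4,0,.4,.05,.1,0,0],x_scale=.1);print(s4,s6,f.cost,f.x,np.abs(f.fun).max(),f.fun[-6:])
E
```

```text
t 11.2 tcp [ 0.546 -0.279  0.494] rpy [-2.902  0.     3.057] q [-0.511  0.203  1.074 -0.222  1.759 -2.051] w 0.02498339175149975 29.999923354698694 F [-0.318  0.472 -0.128]
twist units [0. 0. 0.]
1 1 3.5524830016471696 [ 0.131 -0.086  0.449  0.1    0.5    0.014  0.13  -0.086  0.042] 0.9424777960769379 [ 0.    -0.     0.    -0.     0.    -0.942]
1 -1 0.7073035743112306 [ 0.131 -0.086  0.449  0.1    0.5    0.014  0.13  -0.086  0.042] 0.880616761814072 [ 0.    -0.     0.    -0.    -0.    -0.288]
-1 1 3.529487705408 [ 0.026  0.614  0.481  0.116  0.498 -0.26   0.04   0.611  0.315] 0.9424767610770848 [-0.009  0.014 -0.004  0.092 -0.176 -0.896]
-1 -1 0.7085627745211649 [ 0.026  0.614  0.481  0.116  0.498 -0.26   0.04   0.611  0.315] 0.880616761814072 [-0.009  0.014 -0.004  0.135 -0.    -0.258]
```

```bash
cat >> h.py <<'E'
P=[ .131,-.086,.449,.1,.5,.014,.13,-.086,.042]
def fk(q):
    h,a0,L1,c,L2,b,dt,s,b2=P
    z=lambda a:R.from_rotvec([0,0,a]);y=lambda a:R.from_rotvec([0,a,0])
    r=z(q[0]);x=np.array([0,0,h])+r.apply([a0,b,0]);pts=[x]
    r=r*y(q[1]);x=x+r.apply([0,0,L1]);pts.append(x)
    r=r*y(q[2]);x=x+r.apply([c,0,L2]);pts.append(x)
    r=r*z(q[3])*y(q[4]);x=x+r.apply([s,b2,dt]);pts.append(x)
    return x,r*z(q[5]+np.pi/2),pts
LO=np.array([-3.1,-.76,.27,-1.08,.17,-2.57])+.08;HI=np.array([3.1,2.03,2.55,4.22,2.65,2.57])-.08
E
python3 - <<'E'
from h import *
from scipy.optimize import least_squares
o=robot.get_obs();X,r,_=fk(o['joint_positions']);print(X-o['tool_pos'],(r.inv()*R.from_euler('xyz',o['ee_rot'])).as_rotvec())
q0=np.clip(o['joint_positions'],LO+.01,HI-.01)
for z in(.25,.35,.45):
  for ph in range(-180,180,30):
    a=np.radians(ph);d=np.array([np.cos(a),np.sin(a),0]);best=None
    for s in(q0,np.array([-.5,.2,1.2,1.5,1.5,0]),np.array([-.5,.2,1.2,3,1.,0])):
        def res(q):
            x,r,_=fk(q);return list((x+.18*d-[.551,-.296,z])*5)+list(r.apply([0,0,1])-d)+list((q-s)*1e-4)
        f=least_squares(res,s,bounds=(LO,HI))
        if 2*f.cost<2e-5 and (best is None or np.abs(f.x-q0).max()<np.abs(best-q0).max()):best=f.x
    if best is not None:
        x,r,p=fk(best);print(z,ph,best,'wrist',p[2],'elbow z',p[1][2])
E
```

```text
[-0.    -0.     0.001] [-0. -0.  0.]
0.25 -30 [-0.448 -0.112  1.961  3.41   0.288  0.   ] wrist [ 0.292 -0.125  0.344] elbow z 0.5771779024142119
0.25 0 [-0.742 -0.006  2.04   2.024  0.85  -2.051] wrist [ 0.241 -0.202  0.267] elbow z 0.5799918474617598
0.25 30 [-1.035  0.27   1.764  1.576  1.56  -2.051] wrist [ 0.235 -0.368  0.251] elbow z 0.5637454578163275
0.25 60 [-1.049  0.594  1.314  1.381  2.064 -2.051] wrist [ 0.313 -0.517  0.243] elbow z 0.5030667918549809
0.25 90 [-0.942  0.943  0.763  1.388  2.501 -2.051] wrist [ 0.458 -0.606  0.228] elbow z 0.3948019929711048
0.35 0 [-0.738 -0.122  1.968  1.861  0.779 -2.051] wrist [ 0.241 -0.2    0.345] elbow z 0.5766357642444289
0.35 30 [-1.035  0.164  1.698  1.574  1.559 -2.051] wrist [ 0.235 -0.369  0.334] elbow z 0.5739556536630555
0.35 60 [-1.047  0.514  1.25   1.461  2.083 -2.051] wrist [ 0.315 -0.518  0.328] elbow z 0.5220358378102925
0.35 90 [-0.935  0.894  0.683  1.562  2.506 -2.051] wrist [ 0.465 -0.606  0.309] elbow z 0.4121297111619592
0.45 0 [-0.748 -0.191  1.864  1.68   0.754 -2.051] wrist [ 0.241 -0.205  0.421] elbow z 0.5718254894114716
0.45 30 [-1.035  0.096  1.595  1.572  1.559 -2.051] wrist [ 0.237 -0.373  0.419] elbow z 0.5779135599753964
0.45 60 [-1.043  0.465  1.147  1.548  2.089 -2.051] wrist [ 0.32  -0.521  0.412] elbow z 0.5323481055686541
0.45 90 [-0.922  0.887  0.537  1.761  2.478 -2.051] wrist [ 0.477 -0.606  0.389] elbow z 0.4145909055281395
```

```bash
python3 - <<'E'
from h import *
from scipy.optimize import least_squares
o=robot.get_obs();r0=R.from_euler('xyz',o['ee_rot']);zt=r0.apply([0,0,1])
d=np.array([np.cos(np.pi/6),.5,0]);ax=np.cross(zt,d);ang=np.arctan2(np.linalg.norm(ax),zt@d);w=r0.inv().apply(ax/np.linalg.norm(ax)*ang)
G=o['tool_pos']+.18*zt;G1=np.array([.551,-.296,.35]);n=20
dr=R.from_rotvec(w/n);g=np.array([0,0,.18])
print('G',G,'ang',ang,'twist/row',w/n/.1,'shift/row',(g-dr.apply(g))/.04)
re=r0*R.from_rotvec(w);print('final shift units in end frame',re.inv().apply(G1-G)/.04, 're',re.as_euler('xyz'))
q=o['joint_positions']
for k in range(1,n+4):
    rr=r0*R.from_rotvec(w*min(k,n)/n);t=G+(G1-G)*max(0,k-n)/3-rr.apply(g)
    f=least_squares(lambda q:list(5*(fk(q)[0]-t))+list((fk(q)[1].inv()*rr).as_rotvec()),q,bounds=(LO,HI));q1=f.x
    print(k,q1,f.cost<1e-6,np.abs(q1-q).max()/.1);q=q1
E
```

```text
G [ 0.543 -0.322  0.319] ang 1.7068141206750362 twist/row [-0.478 -0.707 -0.   ] shift/row [ 0.318 -0.215  0.016]
final shift units in end frame [-0.542  0.715  0.496] re [1.571 1.175 2.094]
1 [-0.553  0.169  1.123 -0.14   1.697 -2.076] True 0.8249817982226165
2 [-0.596  0.139  1.17  -0.055  1.638 -2.109] True 0.8473391026804883
3 [-0.64   0.112  1.217  0.032  1.583 -2.148] True 0.8719746234591897
4 [-0.683  0.089  1.262  0.122  1.533 -2.192] True 0.8977670815363405
5 [-0.725  0.069  1.306  0.214  1.488 -2.242] True 0.922910024574661
6 [-0.766  0.053  1.348  0.309  1.45  -2.296] True 0.9455870305003569
7 [-0.805  0.041  1.388  0.405  1.418 -2.354] True 0.9641085922247317
8 [-0.842  0.033  1.426  0.503  1.394 -2.415] True 0.9770450920373508
9 [-0.876  0.029  1.461  0.601  1.376 -2.477] True 0.9833419261621112
10 [-0.902  0.029  1.488  0.681  1.366 -2.49 ] False 0.798459059257075
11 [-0.925  0.032  1.512  0.756  1.362 -2.49 ] False 0.7468418124990628
12 [-0.946  0.038  1.532  0.83   1.362 -2.49 ] False 0.7441563929004391
13 [-0.967  0.047  1.551  0.905  1.368 -2.49 ] False 0.7448914084687541
14 [-0.986  0.059  1.567  0.98   1.379 -2.49 ] False 0.748840051068751
15 [-1.004  0.074  1.581  1.055  1.396 -2.49 ] False 0.7557396175656228
16 [-1.021  0.092  1.593  1.132  1.418 -2.49 ] False 0.7654696791280968
17 [-1.036  0.114  1.604  1.21   1.446 -2.49 ] False 0.7776812942003986
18 [-1.05   0.139  1.612  1.289  1.479 -2.49 ] False 0.7923469147166484
19 [-1.062  0.167  1.619  1.37   1.516 -2.49 ] False 0.8095531790336707
20 [-1.071  0.199  1.624  1.453  1.558 -2.49 ] False 0.8294432481049574
21 [-1.057  0.177  1.633  1.454  1.544 -2.49 ] False 0.22453621103287053
22 [-1.043  0.155  1.64   1.455  1.529 -2.49 ] False 0.21817526079472016
23 [-1.028  0.134  1.647  1.456  1.515 -2.49 ] False 0.21158924371741106
```

Request:
{"method": "play_rows", "body": {"translation": [[0,0,0],[0,0,0],[0,0,0],[0,0,0],[0,0,0],[0,0,0],[0,0,0],[0,0,0]], "twist": [[0,0,0.5],[0,0,1],[0,0,1],[0,0,1],[0,0,1],[0,0,1],[0,0,1],[0,0,1]], "gripper": [-1,-1,-1,-1,-1,-1,-1,-1]}}

```text
time: 12.0
tool_pos: [0.5463, -0.2795, 0.4935]
ee_rot: [-2.967, 0.162, 2.317]
wrist_force: [-0.2, 0.7, -0.0]
width: 0.0251
finger_force: 30.0
```

Request:
{"method": "play_rows", "body": {"translation": [[0,0,0],[0,0,0],[0,0,0],[0,0,0],[0,0,0],[0,0,0],[0,0,0],[0,0,0]], "twist": [[0,0,1],[0,0,1],[0,0,1],[0,0,1],[0,0,1],[0,0,1],[0,0,0.5],[0,0,0]], "gripper": [-1,-1,-1,-1,-1,-1,-1,-1]}}

```text
time: 12.8
tool_pos: [0.5464, -0.2795, 0.4935]
ee_rot: [-3.1, 0.235, 1.662]
wrist_force: [-0.5, -0.1, -0.3]
width: 0.0249
finger_force: 30.0
```

```bash
cat > plan.py <<'E'
from h import *
from scipy.optimize import least_squares
import sys
n=int(sys.argv[1])
o=robot.get_obs();r0=R.from_euler('xyz',o['ee_rot']);zt=r0.apply([0,0,1])
d=np.array([np.cos(np.pi/6),.5,0]);ax=np.cross(zt,d);ang=np.arctan2(np.linalg.norm(ax),zt@d);w=r0.inv().apply(ax/np.linalg.norm(ax)*ang)
G=o['tool_pos']+.18*zt;G1=np.array([.551,-.296,.35])
dr=R.from_rotvec(w/n);g=np.array([0,0,.18])
print('q',o['joint_positions'],'G',G,'ang',ang,'twist/row',w/n/.1,'shift/row',(g-dr.apply(g))/.04,'w',o['width'],o['time'])
re=r0*R.from_rotvec(w);print('final shift units in end frame',re.inv().apply(G1-G)/.04)
q=o['joint_positions']
for k in range(1,n+4):
    rr=r0*R.from_rotvec(w*min(k,n)/n);t=G+(G1-G)*max(0,k-n)/3-rr.apply(g)
    f=least_squares(lambda q:list(5*(fk(q)[0]-t))+list((fk(q)[1].inv()*rr).as_rotvec()),q,bounds=(LO,HI));q1=f.x
    if k%5==0 or f.cost>1e-6:print(k,q1,f.cost<1e-6,np.abs(q1-q).max()/.1)
    q=q1
E
python3 plan.py 24
```

```text
q [-0.512  0.204  1.073 -0.22   1.76  -0.651] G [ 0.543 -0.322  0.319] ang 1.705993253533413 twist/row [-0.648  0.293  0.   ] shift/row [-0.132 -0.291  0.011] w 0.024902163631607403 12.8
final shift units in end frame [0.622 0.663 0.501]
5 [-0.691  0.086  1.269  0.139  1.526 -0.8  ] True 0.752721979401458
10 [-0.854  0.033  1.437  0.537  1.388 -1.035] True 0.8158474680183936
15 [-0.979  0.047  1.563  0.94   1.375 -1.297] True 0.7881957672047557
20 [-1.057  0.126  1.645  1.306  1.471 -1.532] True 0.6877899004952837
25 [-1.065  0.208  1.686  1.565  1.588 -1.667] True 0.22463702756968573
```

Feasible all the way; play 24 rows of that.

Request:
{"method": "play_rows", "body": {"translation": [[-0.13,-0.29,0.01],[-0.13,-0.29,0.01],[-0.13,-0.29,0.01],[-0.13,-0.29,0.01],[-0.13,-0.29,0.01],[-0.13,-0.29,0.01],[-0.13,-0.29,0.01],[-0.13,-0.29,0.01]], "twist": [[-0.65,0.29,0],[-0.65,0.29,0],[-0.65,0.29,0],[-0.65,0.29,0],[-0.65,0.29,0],[-0.65,0.29,0],[-0.65,0.29,0],[-0.65,0.29,0]], "gripper": [-1,-1,-1,-1,-1,-1,-1,-1]}}

```text
time: 13.6
tool_pos: [0.4611, -0.3316, 0.4795]
ee_rot: [2.664, 0.012, 1.713]
wrist_force: [0.7, 0.7, -0.3]
width: 0.025
finger_force: 30.0
```

Request:
{"method": "play_rows", "body": {"translation": [[-0.13,-0.29,0.01],[-0.13,-0.29,0.01],[-0.13,-0.29,0.01],[-0.13,-0.29,0.01],[-0.13,-0.29,0.01],[-0.13,-0.29,0.01],[-0.13,-0.29,0.01],[-0.13,-0.29,0.01]], "twist": [[-0.65,0.29,0],[-0.65,0.29,0],[-0.65,0.29,0],[-0.65,0.29,0],[-0.65,0.29,0],[-0.65,0.29,0],[-0.65,0.29,0],[-0.65,0.29,0]], "gripper": [-1,-1,-1,-1,-1,-1,-1,-1]}}

```text
time: 14.4
tool_pos: [0.4019, -0.3808, 0.4147]
ee_rot: [2.13, -0.156, 1.868]
wrist_force: [1.2, 1.1, -1.4]
width: 0.0252
finger_force: 30.0
```

Request:
{"method": "play_rows", "body": {"translation": [[-0.13,-0.29,0.01],[-0.13,-0.29,0.01],[-0.13,-0.29,0.01],[-0.13,-0.29,0.01],[-0.13,-0.29,0.01],[-0.13,-0.29,0.01],[-0.13,-0.29,0.01],[-0.13,-0.29,0.01]], "twist": [[-0.65,0.29,0],[-0.65,0.29,0],[-0.65,0.29,0],[-0.65,0.29,0],[-0.65,0.29,0],[-0.65,0.29,0],[-0.65,0.29,0],[-0.65,0.29,0]], "gripper": [-1,-1,-1,-1,-1,-1,-1,-1]}}

```text
time: 15.2
tool_pos: [0.3871, -0.4118, 0.3201]
ee_rot: [1.566, -0.218, 2.092]
wrist_force: [-0.3, 0.1, -1.5]
width: 0.0252
finger_force: 30.0
```

```bash
python3 plan.py 1 | head -3
```

```text
q [-1.19   0.255  1.67   1.527  1.703 -1.709] G [ 0.543 -0.322  0.321] ang 0.006059158981092125 twist/row [0.055 0.025 0.   ] shift/row [-0.011  0.025  0.   ] w 0.025167253994481466 15.2
final shift units in end frame [0.62  0.606 0.496]
```

Request:
{"method": "play_rows", "body": {"translation": [[0.2,0.2,0.17],[0.2,0.2,0.17],[0.2,0.2,0.16],[0,0,0],[0,0,0],[0,0,0]], "twist": [[0.05,0.02,0],[0,0,0],[0,0,0],[0,0,0],[0,0,0],[0,0,0]], "gripper": [-1,-1,-1,-1,-1,-1]}}

```text
time: 15.8
tool_pos: [0.3956, -0.3854, 0.3493]
ee_rot: [1.574, -0.22, 2.093]
wrist_force: [0.2, 0.4, -0.7]
width: 0.0248
finger_force: 30.0
```

```bash
python3 plan.py 1 | head -3; python3 - <<'E'
from h import *
for c in("side","top"):
    im=robot.snapshot(c);cv2.imwrite(f"pics/{c}9.png",im[:,:,::-1])
    for n in("lever_live_grip","cell_live_mid","cell_live","white_tray"):print(c,n,[(np.round(d["centre"],3).tolist(),round(d["score"],2)) for d in robot.spot_point(n,c)[:4]])
s=cv2.imread("pics/side9.png");t=cv2.imread("pics/top9.png")
m=np.zeros((600,800,3),np.uint8);m[:,:450]=cv2.resize(s[85:325,160:340],(450,600),interpolation=3);m[:400,450:]=cv2.resize(t[110:250,200:322],(350,400),interpolation=3)
cv2.imwrite("pics/f9.png",m)
E
```

```text
q [-1.157  0.181  1.691  1.536  1.674 -1.654] G [ 0.552 -0.296  0.349] ang 0.003205290470064524 twist/row [-0.028  0.016 -0.   ] shift/row [-0.007 -0.013  0.   ] w 0.02480492145009162 15.8
final shift units in end frame [ 0.005  0.032 -0.019]
side lever_live_grip [([0.328, -0.515, 0.082], 0.73), ([0.576, -0.02, 0.215], 0.49), ([0.512, 0.24, 0.0], 0.23)]
side cell_live_mid [([0.558, -0.289, 0.348], 0.44), ([0.584, -0.276, 0.35], 0.42)]
side cell_live [([0.582, -0.276, 0.35], 0.65)]
side white_tray [([0.554, -0.294, 0.0], 0.97)]
top lever_live_grip [([0.575, -0.029, 0.213], 0.42)]
top cell_live_mid [([0.561, -0.292, 0.349], 0.39)]
top cell_live []
top white_tray [([0.551, -0.296, -0.0], 0.97), ([0.361, -0.196, 0.0], 0.35)]
```

View pics/f9.png

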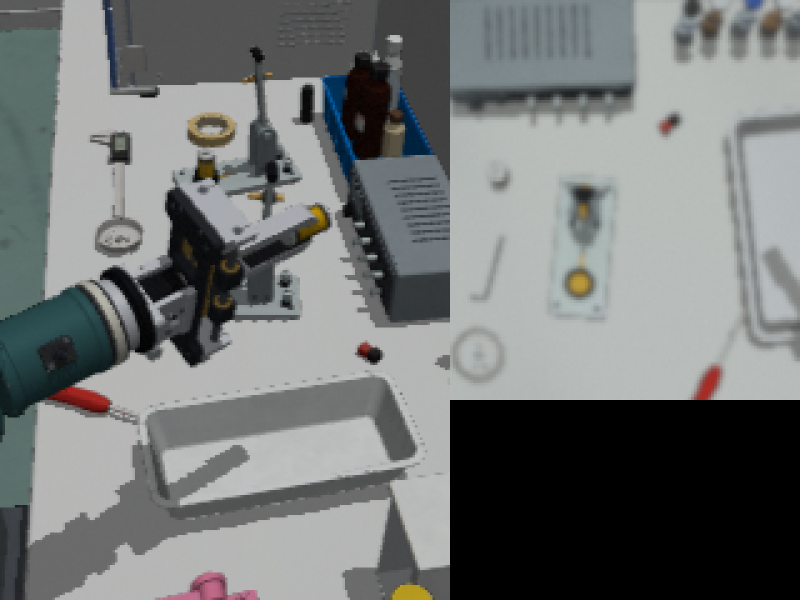

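The cell is held level at (0.56,-0.29,0.35) over the tray. Its cup is empty (montage 578,283), and the live lever is up.

```bash
python3 -c "
from bench import robot
print(robot.close_job())"
```

```text
the job is handed in; nothing more can be done
None
```

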